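Trace the sprung load rail from green to red

TASK

Check that the load rail reads evenly: with the hand pointing straight down, press the fingertips lightly on the curved aluminium rail at its green mark and draw them slowly along it over the three black marks to the red one, keeping the rail lightly pressed down on its springs at every mark but never down to its stops. Finish while holding: the program ends with the fingertips still resting on the red mark, rail lightly pressed. Grasp nothing, and leave the loose parts and tools on and around the base plate where they are.

Things in the scene. Friction and masses are not known exactly. Their poses are not given: they have to be found in the camera images.
- rig: fixed round dark steel base plate, diameter 240, 12 thick, carrying a C-shaped aluminium rail on three sprung posts. Origin on the table under the plate's centre, z up. The rail is an arc of radius 75 (centre line) about the plate's centre, 170 degrees long, centred on this body's +x, 24 wide; its level top face is 60 above the table at rest
- rail (a joint): how far the rail is pressed straight down (it never tips), in m: 0 at rest, 0.0125 on its bottom stops. It starts to sink at about 0.8 N and needs about 0.5 N more for each mm (about 7 N at the stops); springs back when released. A light press is 2 to 10 mm
- mark0 (a point): centre of the green (start) mark, a flat disc 15 across, in the middle of the rail's 24 wide top face; lies on the top face and moves down with it. The five marks lie along the rail, 36 degrees (46 in a straight line) apart, in the order green, three black, red. The straight line from one to the next stays on the rail.
- mark1 (a point): centre of the first black mark, a flat disc 15 across, in the middle of the rail's 24 wide top face; lies on the top face and moves down with it. 
- mark2 (a point): centre of the second (middle) black mark, a flat disc 15 across, in the middle of the rail's 24 wide top face; lies on the top face and moves down with it. 
- mark3 (a point): centre of the third black mark, a flat disc 15 across, in the middle of the rail's 24 wide top face; lies on the top face and moves down with it. 
- mark4 (a point): centre of the red (finish) mark, a flat disc 15 across, in the middle of the rail's 24 wide top face; lies on the top face and moves down with it. A mark is reached when the point midway between the finger pads, hand pointing down, is within about 10 of it sideways while the fingers press the rail.
- piston: bystander: brass damper piston, turned, diameter 38, height 36, standing on the base plate in the hollow of the rail; origin at the centre of its underside
- locknut: bystander: blue ring nut, diameter 44, hole 24, height 14, lying on the base plate on the rail's open side; origin at the centre of its underside
- wrench: bystander: steel wrench, 150 long, lying on the table beside the base plate; x runs along it
- screwdriver: bystander: screwdriver with orange handle, 160 long, lying on the table beside the base plate; x runs along it
- block: bystander: dark wooden block with four holes, 70 x 90 x 40 high, on the table beside the base plate; origin at the centre of its underside
- jar: bystander: open glass cup, diameter 56, height 55, on the table beside the base plate; origin at the centre of its underside

How it is judged:
By the outcome, as a careful person would: the job done as asked, in the order asked, and still so for the second after the job is handed in, while the arm keeps its last pose, push and grip.
It also fails if it takes over 42 s, if anything falls off the work surface, if the arm or the gripper's body presses on something with over 40 N, if the wrist force passes 120 N, or if a joint passes its speed limit or range.

ROBOT

A 7-joint arm with a two-finger parallel gripper is mounted at the origin on the work surface. World frame = base frame: x ahead of the robot, y to its left, z up, the work surface at z = 0. Lengths are in mm, angles in degrees, forces in N, time in s.
With the tool pointing down it reaches from about 400 to 875 mm from the base axis. Payload 6.5 kg.
Tool frame: the origin (TCP) lies on the centre line of the jaws, within the pads' length; the fingertips stand 25 mm ahead of it and the grasp point (between the pads) lies 6 mm ahead of it; z points along the fingers, y is the line along which they close (so a half turn about z gives the same grasp; the last joint's range is limited). The gripper opens to 88 mm and grips with 3 to 60 N. Pads are 18 mm wide; open, the fingers measure 123 mm over their backs; the gripper's body (75 mm by 187 mm) begins 45 mm behind the grasp point.
Start: joints at [63.472, 30.733, -0.252, 88.115, 0.149, 61.152, -4.079], TCP at [251.201, -599.49, 263.716] pointing down, gripper open.
Joint ranges: [-154.64, 154.64], [-21.42, 123.67], [-72.66, 72.17], [13.99, 137.28], [-74.86, 254.86], [10.95, 109.41], [-158.01, 158.01]. Speed limits (degrees/s): [136.94, 136.94, 180, 180, 180, 180, 180].

INTERFACE

Orientations are given as [roll, pitch, yaw] about the fixed x, y, z axes, in that order (R = Rz(yaw) Ry(pitch) Rx(roll)).
In Python, from rig import r gives the robot as it stands.
- The arm moves only by the tool play_rows, never from a script. Its argument "increments" is a list of rows, each a list of 7 numbers: the shift along the tool's x, y, z scaled (see below), then the turn, a rotation vector about the tool's x, y, z scaled (see below), then the closure, from 0 (fully open) to 1 (shut). A call has exactly 10 rows; each row is the pose to reach, as a shift and turn from the pose commanded when the call began, along the tool's axes at that moment, turning the shorter way round; what a row does not reach only later rows make up. The controller multiplies each number of a shift by 100 mm and each number of a turn by 180 degrees. A row lasts 1/10 s, in which the tool goes at most 50 mm and 8.59 degrees, less where a joint would pass 70% of its speed; a pose out of reach is approached as far as the arm can. A call with a number of a shift or a turn outside -1 to 1 is refused whole. A call with a gripper value outside its range is refused whole. The fingers move at their own pace and stop on an object; "newtons" is the grip in N (left out, the last holds). Time passes only in rows, so rows that repeat a pose let the fingers close, or fill a call up. It gives the time, the measured TCP pose, the force, the opening and the grip force at its end, in the units of the state.
- r.get_obs(): the state, without advancing time (a new reading comes with each control period).
- r.get_image(name): name is "scene" or "side" or "wrist"; returns a dict with "image" (384x512x3 uint8, red, green, blue), "z_map" (384x512 float32, mm along the optical axis (not along the pixel's ray), 0 where there is no reading), "K" (3x3 intrinsics, pixels), "T" (4x4, takes a point from camera to world coordinates). Camera axes: x right, y up, looking along -z (the intrinsics and any distortion apply to the point x, -y, -z); pixel columns grow to the right and rows downward; lengths in mm; the calibration is good to about 2 mm. A picture is of the moment at which its call begins.
- r.job_done(): hands the job in; it is judged then, once.
Trained networks look in a picture, given as the dict that the camera call returned (one of the last four; its "shot" number tells which), for a name from the list of things; names that differ only in an ending like _2 or _b are one class to them, and where a whole thing is asked for, a point or a joint stands for the part that bears it (a point fixed in the world has none). Each returns a list of dicts, best first, with "score" (0 to 1); they miss things now and then, are a little off and sometimes report something else, mostly with a low value. They report only what shows in the picture. A call takes as long as a camera call.
- r.find_in(picture, label): "bbox" ([left, top, right, bottom] in pixels, round what is visible of it).
The state is a dict: "clock": time; "q": joint angles; "joint_velocities": joint speeds; "joint_torque": joint torques, N m; "tool_pos": TCP position; "tool_rot": TCP orientation; "force": force on the tool from outside, world axes, zero at the start; "torque": the same for the moment, N m; "grip_width": finger opening in mm; "gripper_force": force on a finger pad.
Only numpy, scipy, OpenCV 4.12 (cv2) and the standard library are available. Lean on these libraries where they do the work, as an engineer would, in place of code of your own. Each camera call takes 0.05 s, during which the arm holds its last target. There are 200 camera calls.

## Working session

There is one attempt and no reset: what is moved stays moved. The work goes in short steps, Python scripts to look and compute and a tool call to move; the robot and the scene stay as the last step left them, time stands still between calls to the robot, and variables do not carry over. Pictures are saved under pics/ and viewed, at most 10 in all, crops included, and the job is handed in when it is done.

Besides the shell and the picture viewer there is one more tool, called as name(argument=value, ...), one argument or row to a line, values as JSON. play_rows: Moves the arm, as the interface text tells. Its arguments: {"type":"object","properties":{"increments":{"type":"array"},"newtons":{"type":"number"}},"required":["increments"]}

```bash
mkdir -p pics
cat > h.py <<'E'
from rig import r
import numpy as np, cv2
def save(p,n): cv2.imwrite('pics/'+n+'.png',cv2.cvtColor(p['image'],cv2.COLOR_RGB2BGR))
def world(p,u,v,z=None):
    K=p['K'];T=p['T']
    d=np.array([(u-K[0,2])/K[0,0],-(v-K[1,2])/K[1,1],-1.])
    if z is None:
        s=p['z_map'][int(round(v)),int(round(u))]
    else:
        s=(z-T[2,3])/(T[:3,:3]@d)[2]
    return T[:3,:3]@(d*s)+T[:3,3]
E
python3 - <<'E'
from h import *
o=r.get_obs();print({k:o[k] for k in('clock','tool_pos','tool_rot','force','q')})
for n in('scene','side'):
    p=r.get_image(n);save(p,n);print(n,p['T'][:3,3].round(),[k for k in p])
    for l in('mark0','mark1','mark2','mark3','mark4','rig','piston','locknut','jar','block'):
        f=r.find_in(p,l)[:1]
        for x in f:
            b=x['bbox'];c=((b[0]+b[2])/2,(b[1]+b[3])/2)
            print(l,round(x['score'],2),np.round(b),world(p,*c).round(),world(p,*c,60).round())
E
```

```text
{'clock': 0.0, 'tool_pos': array([ 250.917553  , -599.03325922,  262.87651459]), 'tool_rot': array([-1.79906658e+02,  1.04941674e-02,  2.27343665e+01]), 'force': array([-0.85354932,  0.38006192, -0.83587878]), 'q': array([63.47485075, 30.7758851 , -0.25131016, 88.16794346,  0.15131674,
       61.15034604, -4.07993738])}
scene [1252.   44.  562.] ['image', 'z_map', 'K', 'T', 'shot']
mark0 0.82 [104. 185. 166. 232.] [ 515. -183.   10.] [ 581. -163.   60.]
mark1 0.82 [104. 185. 166. 232.] [ 515. -183.   10.] [ 581. -163.   60.]
mark2 0.82 [104. 185. 166. 232.] [ 515. -183.   10.] [ 581. -163.   60.]
mark3 0.82 [104. 185. 166. 232.] [ 515. -183.   10.] [ 581. -163.   60.]
mark4 0.82 [104. 185. 166. 232.] [ 515. -183.   10.] [ 581. -163.   60.]
piston 0.65 [118. 215. 138. 235.] [ 605. -177.   37.] [ 634. -167.   60.]
locknut 0.66 [ 90. 243. 115. 263.] [ 657. -221.   11.] [ 710. -197.   60.]
block 0.6 [161. 162. 210. 202.] [460. -73.  40.] [490. -68.  60.]
side [-53. 664. 599.] ['image', 'z_map', 'K', 'T', 'shot']
mark0 0.95 [301. 162. 372. 184.] [ 572. -173.   34.] [ 544. -135.   60.]
mark1 0.95 [301. 162. 372. 184.] [ 572. -173.   34.] [ 544. -135.   60.]
mark2 0.95 [301. 162. 372. 184.] [ 572. -173.   34.] [ 544. -135.   60.]
mark3 0.95 [301. 162. 372. 184.] [ 572. -173.   34.] [ 544. -135.   60.]
mark4 0.95 [301. 162. 372. 184.] [ 572. -173.   34.] [ 544. -135.   60.]
rig 0.8 [288. 156. 384. 210.] [ 524. -112.   50.] [514. -98.  60.]
piston 0.42 [328. 163. 340. 175.] [ 585. -179.   39.] [ 561. -148.   60.]
locknut 0.74 [311. 156. 328. 169.] [ 653. -205.   23.] [ 607. -149.   60.]
jar 0.62 [334. 128. 354. 153.] [ 669. -328.   41.] [ 645. -295.   60.]
block 0.67 [337. 201. 393. 234.] [399. -56.  39.] [383. -29.  60.]
```

Run:
```python
import cv2,numpy as np
a=cv2.imread('pics/scene.png')[140:300,50:250];b=cv2.imread('pics/side.png')[110:270,250:450]
cv2.imwrite('pics/both.png',np.hstack([cv2.resize(x,None,fx=2,fy=2,interpolation=2) if 0 else cv2.resize(x,(400,320),interpolation=cv2.INTER_CUBIC) for x in(a,b)]))
```

```text
(no output)
```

View pics/both.png

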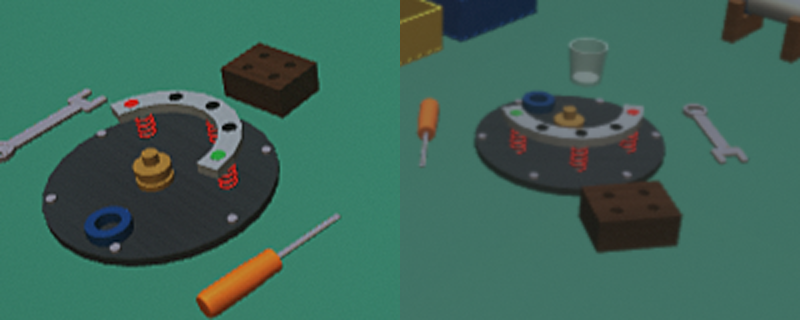

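The scene view shows the green mark at about (159,217) and red at (116,192); in the side view, green is at about (308,166) and red at (366,166). The piston stands inside the C, and the block and tools lie outside it. I'll localize the marks next.

Run:
```python
from h import *
from scipy.optimize import least_squares
guess={'scene':[(159,217.5),(164.5,203.5),(156,192.5),(138,188.5),(116,192)],'side':[(308,166.5),(321,174),(340.5,176.5),(357,174.5),(366,166)]}
allP=[]
for n,g in guess.items():
    p=r.get_image(n);im=p['image'].astype(float);P=[]
    for i,(u,v) in enumerate(g):
        u0,v0=int(u)-6,int(v)-5;w=im[v0:v0+11,u0:u0+13]
        R,G,B=w[...,0],w[...,1],w[...,2]
        s=(G-np.maximum(R,B)) if i==0 else (R-np.maximum(G,B)) if i==4 else (130-w.max(2))
        yy,xx=np.mgrid[v0:v0+11,u0:u0+13]
        m=(np.hypot((xx-u)/5.,(yy-v)/3.5)<1.2)
        s=np.clip(s-(30 if i in(0,4) else 20),0,None)*m
        c=((xx*s).sum()/s.sum(),(yy*s).sum()/s.sum());P.append(world(p,*c,60)[:2])
        print(n,i,np.round(c,1),P[-1].round(1),world(p,*c).round(1))
    allP.append(P)
for Q in allP+[np.mean(allP,0)]:
    Q=np.array(Q);a=np.radians([-72,-36,0,36,72])
    best=min((least_squares(lambda x:(x[:2]+75*np.c_[np.cos(x[2]+s*a),np.sin(x[2]+s*a)]-Q).ravel(),[*Q.mean(0),t]) for s in(1,-1) for t in(0,2,4)),key=lambda f:f.cost)
    x=best.x;print(x[:2].round(1),np.degrees(x[2]).round(1),best.fun.round(1))
```

```text
scene 0 [158.6 217. ] [ 613.2 -111.6] [ 612. -112.   59.]
scene 1 [164.1 203.1] [ 567.4 -106.4] [ 565.9 -106.7   58.9]
scene 2 [155.7 192.2] [ 526.8 -129. ] [ 528.8 -128.6   61.4]
scene 3 [137.3 188.4] [ 509.4 -170.9] [ 507.9 -171.3   59. ]
scene 4 [115.1 191.2] [ 517.  -216.8] [ 517.  -216.8   60. ]
side 0 [307.7 165.8] [ 614.5 -112.9] [ 612.4 -110.5   61.7]
side 1 [320.6 173.8] [ 566.2 -105. ] [ 564.9 -103.3   61.1]
side 2 [340.3 176.4] [ 526.4 -129. ] [ 525.6 -127.9   60.7]
side 3 [357.8 174.4] [ 503.7 -166.3] [ 504.4 -167.4   59.3]
side 4 [366.1 165.5] [ 517.1 -217.4] [ 515.9 -215.6   61.1]
[ 582.6 -179.7] 137.6 [ 0.4  0.2  0.1  0.2  0.4 -0.1 -1.3 -0.4  0.4  0.1]
[ 580.7 -179.6] 136.4 [-1.4  1.   0.9 -0.9  0.   1.1  2.7 -3.3 -2.3  2.2]
[ 581.7 -179.6] 137.0 [-0.5  0.6  0.5 -0.3  0.2  0.5  0.7 -1.9 -1.   1.1]
```

View pics/side.png

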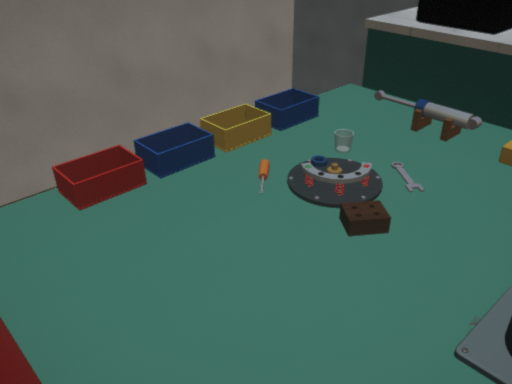

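```bash
cat >> h.py <<'E'
from scipy.spatial.transform import Rotation
M=np.array([[582.2+75*np.cos(np.radians(t)),-179.6+75*np.sin(np.radians(t))] for t in(65.3,101.3,137.3,173.3,209.3)])
def st():
    o=r.get_obs();print(round(o['clock'],2),o['tool_pos'].round(1),o['tool_rot'].round(2),'F',o['force'].round(2),'w',round(o['grip_width'],1));return o
def to(o,xyz):
    return (Rotation.from_euler('xyz',o['tool_rot'],degrees=True).inv().apply(np.array(xyz)-o['tool_pos'])/100).round(3)
E
python3 - <<'E'
from h import *
o=st();print(M.round(1));print(to(o,[*M[0],150]))
E
```

```text
1.2 [ 251.2 -599.5  263.7] [180.     0.    22.74] F [-0.27  0.67 -0.37] w 87.9
[[ 613.5 -111.5]
 [ 567.5 -106.1]
 [ 527.1 -128.7]
 [ 507.7 -170.8]
 [ 516.8 -216.3]]
[ 5.228 -3.101  1.137]
```

The side view shows a clear path at z 264, with the shaft on trestles well below it. I'm moving toward the green mark with the gripper closing.

play_rows(
  increments=[
    [0.05,-0.03,0,0,0,0,1],
    [0.15,-0.09,0,0,0,0,1],
    [0.25,-0.15,0,0,0,0,1],
    [0.37,-0.22,0,0,0,0,1],
    [0.5,-0.3,0,0,0,0,1],
    [0.6,-0.36,0,0,0,0,1],
    [0.7,-0.42,0,0,0,0,1],
    [0.8,-0.48,0,0,0,0,1],
    [0.9,-0.54,0,0,0,0,1],
    [1,-0.6,0,0,0,0,1],
  ],
  newtons=5,
)

```text
clock: 2.2
tool_pos: [320.7, -504.8, 263.7]
tool_rot: [-180.0, 0.0, 22.7]
force: [0.1, 0.2, 1.1]
grip_width: 10.3
gripper_force: 0.0
```

play_rows(
  increments=[
    [0.1,-0.06,0,0,0,0,1],
    [0.2,-0.12,0,0,0,0,1],
    [0.3,-0.18,0,0,0,0,1],
    [0.4,-0.24,0,0,0,0,1],
    [0.5,-0.3,0,0,0,0,1],
    [0.6,-0.36,0,0,0,0,1],
    [0.7,-0.42,0,0,0,0,1],
    [0.8,-0.48,0,0,0,0,1],
    [0.9,-0.54,0,0,0,0,1],
    [1,-0.6,0,0,0,0,1],
  ],
)

```text
clock: 3.2
tool_pos: [389.9, -410.7, 263.7]
tool_rot: [180.0, 0.0, 22.7]
force: [0.3, 0.2, 0.5]
grip_width: 0.5
gripper_force: 0.0
```

play_rows(
  increments=[
    [0.1,-0.06,0,0,0,0,1],
    [0.2,-0.12,0,0,0,0,1],
    [0.3,-0.18,0,0,0,0,1],
    [0.4,-0.24,0,0,0,0,1],
    [0.5,-0.3,0,0,0,0,1],
    [0.6,-0.36,0,0,0,0,1],
    [0.7,-0.42,0,0,0,0,1],
    [0.8,-0.48,0,0,0,0,1],
    [0.9,-0.54,0,0,0,0,1],
    [1,-0.6,0,0,0,0,1],
  ],
)

```text
clock: 4.2
tool_pos: [458.9, -316.8, 263.7]
tool_rot: [180.0, 0.0, 22.7]
force: [0.7, -0.7, -0.1]
grip_width: 0.4
gripper_force: 0.0
```

play_rows(
  increments=[
    [0.1,-0.06,0,0,0,0,1],
    [0.2,-0.12,0,0,0,0,1],
    [0.3,-0.18,0,0,0,0,1],
    [0.4,-0.24,0,0,0,0,1],
    [0.5,-0.3,0,0,0,0,1],
    [0.6,-0.36,0,0,0,0,1],
    [0.7,-0.42,0,0,0,0,1],
    [0.8,-0.48,0,0,0,0,1],
    [0.9,-0.54,0,0,0,0,1],
    [1,-0.6,0,0,0,0,1],
  ],
)

```text
clock: 5.2
tool_pos: [527.9, -222.7, 263.7]
tool_rot: [-180.0, 0.0, 22.7]
force: [-0.7, -0.4, 0.8]
grip_width: 0.8
gripper_force: 0.0
```

play_rows(
  increments=[
    [0.1,-0.06,0.05,0,0,0,1],
    [0.2,-0.12,0.1,0,0,0,1],
    [0.3,-0.18,0.15,0,0,0,1],
    [0.4,-0.24,0.2,0,0,0,1],
    [0.5,-0.3,0.3,0,0,0,1],
    [0.6,-0.36,0.4,0,0,0,1],
    [0.7,-0.42,0.5,0,0,0,1],
    [0.8,-0.48,0.6,0,0,0,1],
    [0.9,-0.54,0.7,0,0,0,1],
    [1,-0.6,0.8,0,0,0,1],
  ],
)

```text
clock: 6.2
tool_pos: [596.9, -128.8, 182.7]
tool_rot: [-180.0, 0.0, 22.7]
force: [-0.0, 0.3, 0.3]
grip_width: 0.4
gripper_force: 0.0
```

Run:
```python
from h import *
o=st();print(to(o,[*M[0],120]))
```

```text
6.2 [ 596.9 -128.8  182.7] [-1.800e+02  1.000e-02  2.274e+01] F [-0.03  0.3   0.28] w 0.4
[ 0.22  -0.095  0.627]
```

play_rows(
  increments=[
    [0.05,-0.02,0.1,0,0,0,1],
    [0.1,-0.04,0.2,0,0,0,1],
    [0.15,-0.06,0.3,0,0,0,1],
    [0.2,-0.08,0.4,0,0,0,1],
    [0.22,-0.095,0.5,0,0,0,1],
    [0.22,-0.095,0.6,0,0,0,1],
    [0.22,-0.095,0.64,0,0,0,1],
    [0.22,-0.095,0.64,0,0,0,1],
    [0.22,-0.095,0.64,0,0,0,1],
    [0.22,-0.095,0.64,0,0,0,1],
  ],
)

```text
clock: 7.2
tool_pos: [613.3, -112.5, 120.3]
tool_rot: [180.0, -0.0, 22.7]
force: [0.2, -0.5, 0.4]
grip_width: 0.7
gripper_force: 0.0
```

Run:
```python
from h import *
ps=[r.get_image(n) for n in('wrist','scene')]
a,b=[cv2.cvtColor(p['image'],cv2.COLOR_RGB2BGR) for p in ps]
b=cv2.resize(b[150:270,70:230],(512,384),interpolation=cv2.INTER_CUBIC)
cv2.imwrite('pics/w1.png',cv2.resize(np.hstack([a,b]),(800,300)))
o=st();print(to(o,[*M[0],90]))
im=ps[0]['image'].astype(int);s=im[...,1]-np.maximum(im[...,0],im[...,2])
p=ps[0]
for k in range(5):
    X=np.linalg.inv(p['T'])@[*M[k],60,1];K=p['K'];print(k,K[0,0]*X[0]/-X[2]+K[0,2],K[1,1]*-X[1]/-X[2]+K[1,2])
```

```text
7.3 [ 613.3 -112.4  120.2] [ 1.7997e+02 -4.0000e-02  2.2730e+01] F [ 0.38  0.1  -0.58] w 0.5
[ 0.006 -0.008  0.302]
0 253.6958055910868 217.83236699826472
1 218.95620899779863 275.053643329839
2 228.69019607658913 332.9575968233487
3 272.81013723041866 371.56834009920806
4 334.1972875178988 381.41679534888993
```

View pics/w1.png

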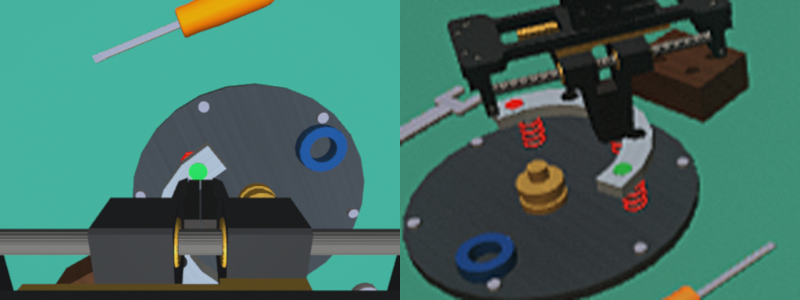

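The wrist view puts the green mark at about (253,220) px against a predicted (254,218), so the fit is good. I'm descending to a light press.

play_rows(
  increments=[
    [0,0,0.05,0,0,0,1],
    [0,0,0.1,0,0,0,1],
    [0.005,-0.005,0.15,0,0,0,1],
    [0.005,-0.005,0.2,0,0,0,1],
    [0.005,-0.005,0.25,0,0,0,1],
    [0.005,-0.005,0.3,0,0,0,1],
    [0.005,-0.005,0.34,0,0,0,1],
    [0.005,-0.005,0.36,0,0,0,1],
    [0.005,-0.005,0.38,0,0,0,1],
    [0.005,-0.005,0.4,0,0,0,1],
  ],
)

```text
clock: 8.3
tool_pos: [613.1, -111.6, 79.8]
tool_rot: [-180.0, 0.0, 22.7]
force: [-1.1, 0.4, 3.6]
grip_width: 0.7
gripper_force: 1.9
```

Run:
```python
from h import *
F=[]
for i in range(4):
    p=r.get_image('scene'); o=r.get_obs(); F.append(np.r_[o['tool_pos'],o['force']])
print(np.round(F,2),np.mean(F,0).round(2))
o=st();m=np.mean(F,0)[:3]
for k in range(5):print(k,M[k].round(1),to(o,[*M[k],m[2]]), k and (100*(to(o,[*M[k],79.])-to(o,[*M[k-1],79.]))).round(1))
```

```text
[[ 6.1315e+02 -1.1164e+02  7.9580e+01 -2.3500e+00  7.1000e-01  3.5900e+00]
 [ 6.1315e+02 -1.1161e+02  7.9730e+01 -2.4000e+00  9.4000e-01  3.5000e+00]
 [ 6.1316e+02 -1.1162e+02  7.9840e+01 -2.2400e+00  2.6000e-01  3.4100e+00]
 [ 6.1314e+02 -1.1163e+02  7.9880e+01 -2.2700e+00 -2.0000e-02  3.2700e+00]] [ 6.1315e+02 -1.1163e+02  7.9760e+01 -2.3100e+00  4.7000e-01  3.4400e+00]
8.5 [ 613.1 -111.6   79.9] [-1.7999e+02  2.0000e-02  2.2730e+01] F [-2.27 -0.02  3.27] w 0.9
0 [ 613.5 -111.5] [ 0.004 -0.     0.001] 0
1 [ 567.5 -106.1] [-0.399 -0.228  0.001] [-40.3 -22.8   0. ]
2 [ 527.1 -128.7] [-0.86  -0.175  0.001] [-46.1   5.3   0. ]
3 [ 507.7 -170.8] [-1.201  0.139  0.002] [-34.1  31.4   0. ]
4 [ 516.8 -216.3] [-1.293e+00  5.930e-01  1.000e-03] [-9.2 45.4  0. ]
```

At the green mark the force is about 3.4 N, roughly 5 mm of press. I'm drawing slowly to mark1, about 15 mm/s.

play_rows(
  increments=[
    [-0.014,-0.008,0,0,0,0,1],
    [-0.027,-0.015,0,0,0,0,1],
    [-0.04,-0.023,0,0,0,0,1],
    [-0.054,-0.03,0,0,0,0,1],
    [-0.067,-0.038,0,0,0,0,1],
    [-0.08,-0.046,0,0,0,0,1],
    [-0.094,-0.053,0,0,0,0,1],
    [-0.107,-0.061,0,0,0,0,1],
    [-0.12,-0.068,0,0,0,0,1],
    [-0.134,-0.076,0,0,0,0,1],
  ],
)

```text
clock: 9.5
tool_pos: [597.9, -109.8, 79.7]
tool_rot: [180.0, -0.0, 22.7]
force: [3.2, -0.1, 3.4]
grip_width: 0.8
gripper_force: 1.8
```

play_rows(
  increments=[
    [-0.014,-0.008,0,0,0,0,1],
    [-0.027,-0.015,0,0,0,0,1],
    [-0.04,-0.023,0,0,0,0,1],
    [-0.054,-0.03,0,0,0,0,1],
    [-0.067,-0.038,0,0,0,0,1],
    [-0.08,-0.046,0,0,0,0,1],
    [-0.094,-0.053,0,0,0,0,1],
    [-0.107,-0.061,0,0,0,0,1],
    [-0.12,-0.068,0,0,0,0,1],
    [-0.134,-0.076,0,0,0,0,1],
  ],
)

```text
clock: 10.5
tool_pos: [582.6, -108.0, 79.7]
tool_rot: [180.0, 0.0, 22.7]
force: [2.7, -1.4, 3.6]
grip_width: 0.7
gripper_force: 1.9
```

play_rows(
  increments=[
    [-0.014,-0.008,0,0,0,0,1],
    [-0.027,-0.015,0,0,0,0,1],
    [-0.04,-0.023,0,0,0,0,1],
    [-0.054,-0.03,0,0,0,0,1],
    [-0.067,-0.038,0,0,0,0,1],
    [-0.08,-0.046,0,0,0,0,1],
    [-0.094,-0.053,0,0,0,0,1],
    [-0.107,-0.061,0,0,0,0,1],
    [-0.12,-0.068,0,0,0,0,1],
    [-0.134,-0.076,0,0,0,0,1],
  ],
)

```text
clock: 11.5
tool_pos: [567.3, -106.1, 79.7]
tool_rot: [-180.0, 0.0, 22.7]
force: [2.5, -0.8, 3.5]
grip_width: 0.5
gripper_force: 1.8
```

Run:
```python
from h import *
r.get_image('scene');o=st()
for k in range(1,5):print(k,M[k].round(1),to(o,[*M[k],79.8]))
```

```text
11.55 [ 567.  -106.1   79.6] [-1.7999e+02  2.0000e-02  2.2740e+01] F [ 2.53 -0.82  4.68] w 0.7
1 [ 567.5 -106.1] [ 0.005  0.002 -0.002]
2 [ 527.1 -128.7] [-0.455  0.055 -0.001]
3 [ 507.7 -170.8] [-0.797  0.368 -0.001]
4 [ 516.8 -216.3] [-0.889  0.823 -0.001]
```

Tracking well. Next are mark2, mark3 and mark4.

play_rows(
  increments=[
    [-0.015,0.002,0,0,0,0,1],
    [-0.03,0.004,0,0,0,0,1],
    [-0.045,0.005,0,0,0,0,1],
    [-0.06,0.007,0,0,0,0,1],
    [-0.075,0.009,0,0,0,0,1],
    [-0.09,0.011,0,0,0,0,1],
    [-0.105,0.012,0,0,0,0,1],
    [-0.12,0.014,0,0,0,0,1],
    [-0.136,0.016,0,0,0,0,1],
    [-0.152,0.018,0,0,0,0,1],
  ],
)

```text
clock: 12.55
tool_pos: [554.0, -113.8, 79.7]
tool_rot: [180.0, 0.0, 22.7]
force: [1.3, 1.3, 4.3]
grip_width: 0.7
gripper_force: 1.8
```

play_rows(
  increments=[
    [-0.015,0.002,0,0,0,0,1],
    [-0.03,0.004,0,0,0,0,1],
    [-0.045,0.005,0,0,0,0,1],
    [-0.06,0.007,0,0,0,0,1],
    [-0.075,0.009,0,0,0,0,1],
    [-0.09,0.011,0,0,0,0,1],
    [-0.105,0.012,0,0,0,0,1],
    [-0.12,0.014,0,0,0,0,1],
    [-0.136,0.016,0,0,0,0,1],
    [-0.152,0.018,0,0,0,0,1],
  ],
)

```text
clock: 13.55
tool_pos: [540.6, -121.3, 79.7]
tool_rot: [-180.0, 0.0, 22.7]
force: [2.6, 1.5, 3.3]
grip_width: 0.7
gripper_force: 1.8
```

play_rows(
  increments=[
    [-0.015,0.002,0,0,0,0,1],
    [-0.03,0.004,0,0,0,0,1],
    [-0.045,0.005,0,0,0,0,1],
    [-0.06,0.007,0,0,0,0,1],
    [-0.075,0.009,0,0,0,0,1],
    [-0.09,0.011,0,0,0,0,1],
    [-0.105,0.012,0,0,0,0,1],
    [-0.12,0.014,0,0,0,0,1],
    [-0.136,0.016,0,0,0,0,1],
    [-0.152,0.018,0,0,0,0,1],
  ],
)

```text
clock: 14.55
tool_pos: [527.3, -128.8, 79.7]
tool_rot: [180.0, -0.0, 22.7]
force: [2.6, 2.3, 4.5]
grip_width: 0.7
gripper_force: 1.8
```

play_rows(
  increments=[
    [-0.011,0.01,0,0,0,0,1],
    [-0.023,0.021,0,0,0,0,1],
    [-0.034,0.031,0,0,0,0,1],
    [-0.046,0.042,0,0,0,0,1],
    [-0.057,0.052,0,0,0,0,1],
    [-0.068,0.063,0,0,0,0,1],
    [-0.08,0.073,0,0,0,0,1],
    [-0.091,0.084,0,0,0,0,1],
    [-0.102,0.094,0,0,0,0,1],
    [-0.114,0.105,0,0,0,0,1],
  ],
)

```text
clock: 15.55
tool_pos: [521.0, -142.9, 79.7]
tool_rot: [180.0, -0.0, 22.7]
force: [1.4, 2.5, 4.0]
grip_width: 0.3
gripper_force: 1.8
```

play_rows(
  increments=[
    [-0.011,0.01,0,0,0,0,1],
    [-0.023,0.021,0,0,0,0,1],
    [-0.034,0.031,0,0,0,0,1],
    [-0.046,0.042,0,0,0,0,1],
    [-0.057,0.052,0,0,0,0,1],
    [-0.068,0.063,0,0,0,0,1],
    [-0.08,0.073,0,0,0,0,1],
    [-0.091,0.084,0,0,0,0,1],
    [-0.102,0.094,0,0,0,0,1],
    [-0.114,0.105,0,0,0,0,1],
  ],
)

```text
clock: 16.55
tool_pos: [514.4, -157.0, 79.7]
tool_rot: [-180.0, 0.0, 22.7]
force: [0.3, 3.1, 4.3]
grip_width: 0.6
gripper_force: 1.8
```

play_rows(
  increments=[
    [-0.011,0.01,0,0,0,0,1],
    [-0.023,0.021,0,0,0,0,1],
    [-0.034,0.031,0,0,0,0,1],
    [-0.046,0.042,0,0,0,0,1],
    [-0.057,0.052,0,0,0,0,1],
    [-0.068,0.063,0,0,0,0,1],
    [-0.08,0.073,0,0,0,0,1],
    [-0.091,0.084,0,0,0,0,1],
    [-0.102,0.094,0,0,0,0,1],
    [-0.114,0.105,0,0,0,0,1],
  ],
)

```text
clock: 17.55
tool_pos: [508.0, -171.1, 79.7]
tool_rot: [180.0, -0.0, 22.7]
force: [0.5, 2.8, 3.0]
grip_width: 0.6
gripper_force: 1.8
```

Run:
```python
from h import *
r.get_image('scene');o=st()
for k in range(2,5):print(k,M[k].round(1),to(o,[*M[k],79.8]))
```

```text
17.6 [ 507.8 -171.5   79.7] [1.7999e+02 2.0000e-02 2.2720e+01] F [1.34 2.45 4.48] w 0.3
2 [ 527.1 -128.7] [ 0.343 -0.32  -0.001]
3 [ 507.7 -170.8] [ 0.001 -0.006 -0.001]
4 [ 516.8 -216.3] [-0.09   0.448 -0.001]
```

play_rows(
  increments=[
    [-0.003,0.015,0,0,0,0,1],
    [-0.006,0.03,0,0,0,0,1],
    [-0.009,0.045,0,0,0,0,1],
    [-0.012,0.06,0,0,0,0,1],
    [-0.015,0.075,0,0,0,0,1],
    [-0.018,0.09,0,0,0,0,1],
    [-0.021,0.105,0,0,0,0,1],
    [-0.024,0.12,0,0,0,0,1],
    [-0.027,0.135,0,0,0,0,1],
    [-0.03,0.15,0,0,0,0,1],
  ],
)

```text
clock: 18.6
tool_pos: [511.1, -186.1, 79.7]
tool_rot: [-180.0, -0.0, 22.7]
force: [-1.1, 2.8, 3.7]
grip_width: 0.3
gripper_force: 1.8
```

play_rows(
  increments=[
    [-0.003,0.015,0,0,0,0,1],
    [-0.006,0.03,0,0,0,0,1],
    [-0.009,0.045,0,0,0,0,1],
    [-0.012,0.06,0,0,0,0,1],
    [-0.015,0.075,0,0,0,0,1],
    [-0.018,0.09,0,0,0,0,1],
    [-0.021,0.105,0,0,0,0,1],
    [-0.024,0.12,0,0,0,0,1],
    [-0.027,0.135,0,0,0,0,1],
    [-0.03,0.15,0,0,0,0,1],
  ],
)

```text
clock: 19.6
tool_pos: [514.1, -201.1, 79.7]
tool_rot: [-180.0, 0.0, 22.7]
force: [-0.6, 1.9, 3.7]
grip_width: 0.7
gripper_force: 1.8
```

play_rows(
  increments=[
    [-0.003,0.015,0,0,0,0,1],
    [-0.006,0.03,0,0,0,0,1],
    [-0.009,0.045,0,0,0,0,1],
    [-0.012,0.06,0,0,0,0,1],
    [-0.015,0.075,0,0,0,0,1],
    [-0.018,0.09,0,0,0,0,1],
    [-0.021,0.105,0,0,0,0,1],
    [-0.024,0.12,0,0,0,0,1],
    [-0.027,0.135,0,0,0,0,1],
    [-0.03,0.148,0,0,0,0,1],
  ],
)

```text
clock: 20.6
tool_pos: [517.1, -216.0, 79.7]
tool_rot: [180.0, 0.0, 22.7]
force: [-0.9, 2.8, 3.2]
grip_width: 0.7
gripper_force: 1.8
```

play_rows(
  increments=[
    [0,0,0,0,0,0,1],
    [0,0,0,0,0,0,1],
    [0,0,0,0,0,0,1],
    [0,0,0,0,0,0,1],
    [0,0,0,0,0,0,1],
    [0,0,0,0,0,0,1],
    [0,0,0,0,0,0,1],
    [0,0,0,0,0,0,1],
    [0,0,0,0,0,0,1],
    [0,0,0,0,0,0,1],
  ],
)

```text
clock: 21.6
tool_pos: [517.1, -216.1, 79.8]
tool_rot: [180.0, -0.0, 22.7]
force: [0.2, -0.7, 3.6]
grip_width: 0.4
gripper_force: 1.8
```

Run:
```python
from h import *
a=r.get_image('scene');b=r.get_image('side')
st()
f=lambda p,s:cv2.resize(p['image'][s][...,::-1],(400,320),interpolation=cv2.INTER_CUBIC)
cv2.imwrite('pics/fin.png',np.hstack([f(a,np.s_[140:300,50:250]),f(b,np.s_[110:270,250:450])]))
```

```text
21.7 [ 517.1 -216.2   79.8] [179.97  -0.    22.72] F [-0.74 -0.57  3.32] w 0.1
```

View pics/fin.png

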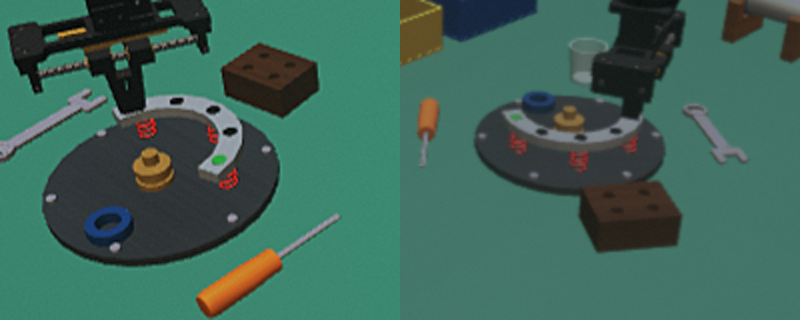

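The fingertips cover the red mark (crop pixels (130,108) in scene, (632,112) in side), the rail is slightly lowered, and every loose part is where it was.

```bash
python3 -c "
from rig import r
print(r.job_done())"
```

```text
the job is handed in; nothing more can be done
None
```

The fingertips were drawn along the rail from green over the three black marks to red at about 3–4.7 N (about 5 mm down), and the job was handed in at about 22 s with them still pressing the red mark and the loose parts in view unmoved.

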